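# Cap the laser cutter's coolant tank

### The arm

A 6-joint arm with a two-finger parallel gripper is mounted at the origin on the work surface. World frame = base frame: x ahead of the robot, y to its left, z up, the work surface at z = 0. Lengths are in m, angles in rad, forces in N, time in s.
With the tool pointing down it reaches from about 0.275 to 0.875 m from the base axis. Payload 12.5 kg.
Tool frame: the origin (TCP) lies at the very end of the fingers, on their centre line; the grasp point (between the pads) lies 19 mm behind it; z points along the fingers, y is the line along which they close (so a half turn about z gives the same grasp; the last joint's range is limited). The gripper opens to 85 mm and grips with 20 to 120 N. Pads are 22 mm wide; open, the fingers measure 114 mm over their backs; the gripper's body (76 mm by 85 mm) begins 54 mm behind the grasp point. The pads swing forward as they close: fully open they stand 13 mm farther back than shut.
Start: joints at [-1.319, 0.351, 1.652, -0, 1.139, -0.085], TCP at [0.182, -0.519, 0.231] pointing down, gripper open.
Joint ranges: [-2.75, 2.75], [-0.79, 2.1], [0.01, 2.65], [-1.57, 4.71], [0.07, 3.14], [-2.87, 2.87]. Speed limits (rad/s): [2.22, 2.22, 2.79, 3.14, 3.14, 3.14].

### API

Orientations are given as a 3x3 rotation matrix whose columns are the frame's x, y, z axes.
In Python, from bench import manip gives the robot as it stands. Calls block until the motion is done:
- manip.move_ptp(position, orientation): joint-space move of the TCP to a pose.
- manip.move_l(position, attitude=None, max_speed=0.15): straight line of the TCP; attitude=None keeps the orientation; max_speed is the mean speed in m/s.
- manip.move_j(angles): joint-space move.
- manip.set_gripper(opening, effort=None): opening from 0.0 (shut) to 1.0 (fully open); effort is the grip in N (None keeps the last); returns when the fingers have stopped.
- manip.dwell(seconds).
- manip.inverse_kinematics(position, orientation): joint angles nearest the present ones, or None.
- manip.grab_frame(name): name is "scene" or "top" or "wrist"; returns (picture, depth): 480x640x3 uint8, red, green, blue; 480x640 float32, m along the optical axis (not along the pixel's ray), 0 where there is no reading.
- manip.get_calibration(name): a dict with "camera_matrix" (3x3 intrinsics, pixels), "R" (3x3) and "t" (3): a world point X has camera coordinates R X + t. Camera axes: x right, y down, z forward; pixel columns grow to the right and rows downward; lengths in m; the calibration is good to about 2 mm. The wrist camera is an equidistant fisheye: a pixel r from the principal point sees the ray r / f radians off the axis. A picture is of the moment at which its call begins: read the wrist's pose just before it. get_calibration takes no time and is no camera call; for the wrist camera it gives the pose at the moment of the call.
A pose or a line that the arm cannot do raises manip.Unreachable and nothing moves.
- manip.sign_off(): hands the job in; it is judged then, once.
Trained networks look in the newest picture that a camera, given by its name, has taken for a name from the list of things; names that differ only in an ending like _2 or _b are one class to them, and where a whole thing is asked for, a point or a joint stands for the part that bears it (a point fixed in the world has none). Each returns a list of dicts, best first, with "confidence" (0 to 1); they miss things now and then, are a little off and sometimes report something else, mostly with a low value. They report only what shows in the picture. A call takes as long as a camera call. They do not tell look-alikes from the thing itself.
- manip.look_for(camera, name): "at" ([x, y, z] in m, in world coordinates, good to about 4 mm: the middle of the surface that is visible of it).
Readings, each from a call of its own:
- manip.current_time(): time.
- manip.current_qpos(): joint angles.
- manip.current_joint_vel(): joint speeds.
- manip.current_joint_torque(): joint torques, N m.
- manip.current_ee_pos(): TCP position.
- manip.current_tcp_rot(): TCP orientation.
- manip.current_force(): force on the tool from outside, world axes, zero at the start.
- manip.current_ft_torque(): the same for the moment, N m.
- manip.current_grip_width(): opening from 0.0 (shut) to 1.0 (fully open).
- manip.current_grip_force(): force on a finger pad.
Only numpy, scipy, OpenCV 4.12 (cv2) and the standard library are available. Lean on these libraries where they do the work, as an engineer would, in place of code of your own. Each camera call takes 0.05 s, during which the arm holds its last target. There are 200 camera calls.

### The job

The laser cutter's coolant tank stands open: take the aluminium dust cap with the two cam levers, push it straight down onto the grooved filler neck until it is fully home on its gasket with both levers still open, then swing the two levers down one after the other, each all the way to its stop, so that the cap is locked level on the neck. Press it home with about 25 N, never ramming the cap or forcing a lever that jams, and leave the other things on the bench where they are.

Things in the scene. Friction and masses are not known exactly. Their poses are not given: they have to be found in the camera images.
- cap_center (a point): Centre of the loose aluminium dust cap, on its axis, half-way up; z up the axis to the closed top. A cup standing mouth down: 58 mm outside, 54 mm tall, bore 47 mm, 0.4 kg in all. Two brass cam levers sit in ears on its +y side (lever_a) and -y side (lever_b), each pin parallel to x, 30 mm from the axis and 5 mm below this point; the +x and -x sides are smooth and free to grip.
- neck_top (a point): Centre of the flat top of the grooved aluminium filler neck, z up. The neck is 45.4 mm in diameter, its top edge broken by a bevel of only 0.8 mm, and stands 101 mm above the tank's lid; it enters the cap's bore with 0.9 mm of play all round, at any yaw. cap_center lies 9 mm below this point when the cap is merely laid on, about 16 mm below when pushed home, 17 to 18 mm below when locked by both levers.
- tank: The fixed coolant tank that carries the neck: white box, 200 mm along its x, 150 mm along its y, grey lid 90 mm above the bench; origin at the middle of its underside. The neck stands 30 mm to the -x side of its middle. On the lid's +x half are a pump and a vent cap, up to 22 mm above the lid, 50 mm and more from the neck.
- gasket: Black rubber seal hidden inside the cap. Over the last 9 mm of the push its lip drags on the neck (8 N, half of it met by the cap's weight); then its face lands on the neck's top and the force climbs by about 20 N per mm: push until 22 to 30 N, which squeezes it; over 50 N crushes it. Let go, the cap stays home. Origin on the cap's axis, 16 mm above cap_center.
- lever_a (a joint): Angle of the cam lever on the cap's +y side, rad. At 0 it points outward, 58 degrees above level; as the value grows it turns down: level at 1.01, hanging straight down at its stop, shut, at 2.58. It stays where it is left; it starts open, at 0 to 0.33. From about 1.9 the cam draws the cap down and the lever gets heavier (up to 7 N across its end) until it passes its dead centre at 2.5.
- lever_b (a joint): The same for the cam lever on the cap's -y side.
- lever_a_end (a point): Point in lever_a's bar, 45 mm along it from its pin. The bar is brass, 14 mm wide, 7 mm thick, and reaches 52 mm from the pin, with a small wire ring at the end; its mid-line is set 3 mm off the pin, to the outer side when it hangs shut and the upper side when it is level.
- lever_b_end (a point): The same point in lever_b's bar.
- gear_big_center (a point): Bystander, leave alone: laser-cut plywood gear, 112 mm across, 6 mm thick, lying flat. The point is its centre.
- hex_plug_center (a point): Bystander, leave alone: threaded brass plug without levers, 34 mm across, 26 mm tall. The point is its centre.
- tape_measure_center (a point): Bystander, leave alone: black and yellow pocket tape measure, 85 x 48 x 68 mm tall. The point is its centre.
- multitool_center (a point): Bystander, leave alone: folded steel multitool, 100 x 32 x 16 mm. The point is its centre.
Things that resemble listed ones, but are neither listed nor needed, are in the scene too. Leave any brown or turquoise look-alike of the part that bears cap_center alone.

How it is judged:
On the way, in this order (a step that is already met when the one before it is completed fails the run):
1. the cap is pushed home, squeezing its gasket with over 12 N, both levers still open (horizontal distance between cap_center and neck_top below 0.004 m and z of cap_center in the frame of neck_top between -0.0205 and -0.015 m and angle between cap_center's own z axis and vertical below 0.06 rad and contact force between gasket and tank above 12 N and value of joint each of lever_a, lever_b below 0.7 rad), for 0.1 s.
2. one lever is swung down to its stop, the cap staying home (horizontal distance between cap_center and neck_top below 0.004 m and z of cap_center in the frame of neck_top between -0.0205 and -0.015 m and angle between cap_center's own z axis and vertical below 0.06 rad and value of joint any of lever_a, lever_b above 2.5 rad), for 0.1 s.
3. the other lever is swung down too, and the cap is locked (horizontal distance between cap_center and neck_top below 0.004 m and z of cap_center in the frame of neck_top between -0.0205 and -0.016 m and angle between cap_center's own z axis and vertical below 0.06 rad and value of joint each of lever_a, lever_b above 2.5 rad), for 0.2 s.
At the end, for the whole second after the job is handed in: The cap sits level on the filler neck (axis within 4 mm, tilt under 0.06 rad), drawn down to its locked height (cap_center 16 to 20.5 mm below neck_top), both levers swung down to their stops (joint values over 2.50 of 2.58 rad), everything at rest and let go (all of step 3 and linear speed of gasket below 0.02 m/s); the robot touches nothing.
It fails at once if the cap is rammed or leaned on: over 50 N on its gasket (contact force between gasket and tank above 50 N).
It fails at once if a jammed lever is forced: its cam presses on the neck with over 80 N (contact force between any of lever_a, lever_b and tank above 80 N).
It fails at once if a bystander is shifted by more than 30 mm (distance of any of gear_big_center, hex_plug_center, tape_measure_center, multitool_center from where it was at the start of the episode above 0.03 m).
It also fails if it takes over 72 s, if anything falls off the work surface, if the arm or the gripper's body presses on something with over 40 N, if the wrist force passes 120 N, or if a joint passes its speed limit or range.

## Working session

There is one attempt and no reset: what is moved stays moved. The work goes in short steps, each a Python script; the robot and the scene stay as the last script left them, time stands still between calls to the robot, and variables do not carry over. Pictures are saved under pics/ and viewed, at most 10 in all, crops included, and the job is handed in when it is done.

```bash
ls; mkdir -p pics; python3 - <<'E'
from bench import manip as m
import cv2,numpy as np
out=[]
for c in("scene","top"):
    p,d=m.grab_frame(c); cv2.imwrite(f"pics/{c}0.png",p[:,:,::-1]); np.savez(f"pics/{c}0.npz",p=p,d=d,**m.get_calibration(c))
    for n in("cap_center","neck_top","lever_a_end","tank","lever_a"):
        for r in m.look_for(c,n)[:4]: print(c,n,np.round(r["at"],3),round(r["confidence"],2))
    print(m.get_calibration(c))
print(m.current_time())
E
```

```text
pics
scene cap_center [0.562 0.298 0.05 ] 0.9
scene cap_center [0.507 0.136 0.05 ] 0.8
scene cap_center [0.701 0.215 0.052] 0.6
scene neck_top [ 0.591 -0.154  0.09 ] 0.81
scene lever_a_end [0.578 0.328 0.04 ] 0.61
scene lever_a_end [0.501 0.175 0.044] 0.56
scene lever_a_end [0.661 0.172 0.06 ] 0.45
scene lever_a_end [0.357 0.148 0.01 ] 0.32
scene tank [ 0.59  -0.155  0.094] 0.75
scene tank [0.494 0.081 0.052] 0.25
scene lever_a [0.661 0.174 0.058] 0.61
scene lever_a [0.584 0.329 0.041] 0.59
scene lever_a [0.521 0.267 0.06 ] 0.52
scene lever_a [0.49  0.087 0.056] 0.5
{'camera_matrix': array([[546.84140104,   0.        , 319.12380335],
       [  0.        , 546.84140104, 244.72861387],
       [  0.        ,   0.        ,   1.        ]]), 'R': array([[-0.55188973,  0.83387611,  0.00826789],
       [ 0.49525097,  0.33571973, -0.80126072],
       [-0.67092786, -0.43811289, -0.59825822]]), 't': array([ 0.29136764, -0.17290587,  1.56937576])}
top cap_center [0.496 0.133 0.051] 0.75
top cap_center [0.683 0.21  0.06 ] 0.75
top cap_center [0.551 0.295 0.054] 0.67
top neck_top [ 0.562 -0.186  0.092] 0.72
top lever_a_end [0.578 0.337 0.059] 0.57
top lever_a_end [0.656 0.171 0.063] 0.46
top tank [ 0.557 -0.188  0.091] 0.79
top lever_a [0.503 0.179 0.053] 0.58
top lever_a [0.58  0.335 0.059] 0.55
top lever_a [0.707 0.252 0.06 ] 0.49
top lever_a [0.493 0.083 0.058] 0.44
{'camera_matrix': array([[461.8631189 ,   0.        , 326.75494124],
       [  0.        , 461.8631189 , 237.92591366],
       [  0.        ,   0.        ,   1.        ]]), 'R': array([[-0.00678529, -0.99949325, -0.03109988],
       [-0.99784399,  0.0087978 , -0.0650382 ],
       [ 0.06527885,  0.03059153, -0.99739803]]), 't': array([0.02247551, 0.53673511, 1.1561368 ])}
0.6
```

View pics/scene0.png

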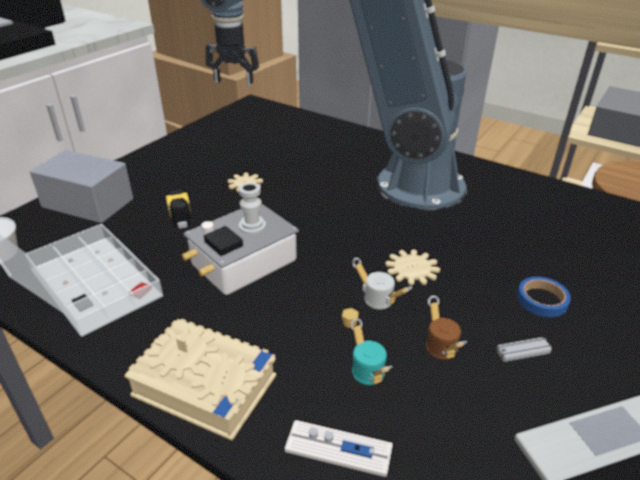

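View pics/top0.png

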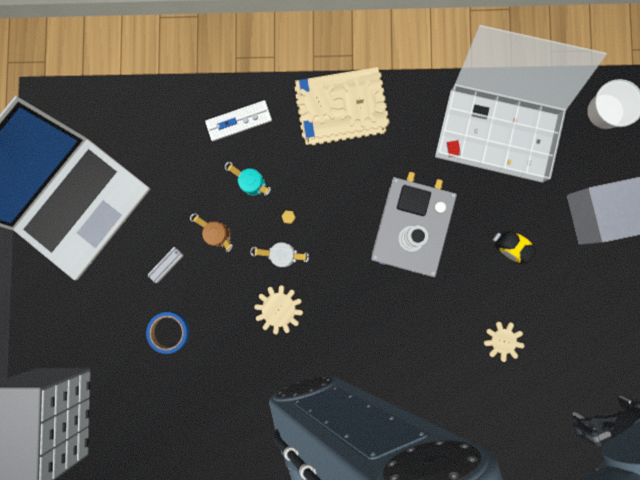

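Scene: the aluminium cap is at scene (379,289) and top (281,254), with its levers left and right of it in the top view. The brown (214,234) and turquoise (251,181) caps are look-alikes. The neck is at top (418,236).

```bash
cat > h.py <<'E'
import numpy as np, cv2
from scipy.optimize import least_squares
from bench import manip as m
def cloud(d,c,fish=False):
    K=c["camera_matrix"]; v,u=np.mgrid[:480,:640]
    x=(u-K[0,2])/K[0,0]; y=(v-K[1,2])/K[1,1]
    if fish:
        r=np.hypot(x,y)+1e-9; s=np.tan(np.minimum(r,1.45))/r; x=x*s;y=y*s
    P=np.stack([x*d,y*d,d],-1)
    W=(P-c["t"])@c["R"]
    W[d<=0]=np.nan
    return W
def near(W,xy,r,z0,z1):
    with np.errstate(invalid='ignore'):
        return (np.hypot(W[...,0]-xy[0],W[...,1]-xy[1])<r)&(W[...,2]>z0)&(W[...,2]<z1)
def circ(P,rad=None):
    f=lambda q:np.hypot(P[:,0]-q[0],P[:,1]-q[1])-(q[2] if rad is None else rad)
    return least_squares(f,[*P[:,:2].mean(0),0.025],loss="soft_l1",f_scale=.001).x
def down(yaw):  # tool y along world direction yaw, z down
    y=np.array([np.cos(yaw),np.sin(yaw),0]); z=np.array([0,0,-1.]); return np.column_stack([np.cross(y,z),y,z])
def snap(name,pic=None):
    c=m.get_calibration(name); p,d=m.grab_frame(name)
    if pic: cv2.imwrite(f"pics/{pic}.png",p[:,:,::-1])
    return p,d,cloud(d,c,name=="wrist"),c
E
python3 - <<'E'
from h import *
for n in("scene","top"):
    z=np.load(f"pics/{n}0.npz"); W=cloud(z["d"],z)
    for nm,xy,r,a,b in(("neck",(.55,-.17),.07,.17,.21),("cap",(.50,.134),.04,.045,.06),("lev",(.5,.134),.09,.06,.12)):
        P=W[near(W,xy,r,a,b)]
        print(n,nm,len(P),P.mean(0).round(4),P.min(0).round(3),P.max(0).round(3),np.median(P[:,2]))
c=m.get_calibration("wrist"); print(c["camera_matrix"],(m.current_tcp_rot().T@(-c["R"].T@c["t"]-m.current_ee_pos())),"\n",c["R"]@m.current_tcp_rot())
print(m.current_tcp_rot(),m.current_force())
E
```

```text
scene neck 286 [ 0.5348 -0.1772  0.1874] [ 0.507 -0.205  0.17 ] [ 0.554 -0.157  0.193] 0.1895861597597056
scene cap 454 [0.5004 0.1337 0.0528] [0.467 0.102 0.045] [0.527 0.161 0.057] 0.05319684177751282
scene lev 77 [0.4964 0.1276 0.0666] [0.476 0.062 0.06 ] [0.515 0.204 0.078] 0.06525991885899372
top neck 358 [ 0.5298 -0.1813  0.1911] [ 0.508 -0.203  0.178] [ 0.552 -0.16   0.195] 0.19139180463634903
top cap 435 [0.4961 0.1306 0.0541] [0.469 0.103 0.046] [0.526 0.174 0.06 ] 0.05424354525725673
top lev 78 [0.4968 0.1306 0.0664] [0.48  0.064 0.06 ] [0.513 0.203 0.078] 0.06519476217660616
[[371.64829954   0.         320.62586146]
 [  0.         371.64829954 232.14164963]
 [  0.           0.           1.        ]] [ 0.0809816   0.00035961 -0.14351838] 
 [[-1.54574123e-03  9.99998769e-01  2.70558086e-04]
 [-9.50102981e-01 -1.38421897e-03 -3.11933340e-01]
 [-3.11932581e-01 -7.39226269e-04  9.50103951e-01]]
[[ 9.43816305e-01  3.30470546e-01  1.09556820e-05]
 [ 3.30470546e-01 -9.43816305e-01  8.96886291e-06]
 [ 1.33040964e-05 -4.84442883e-06 -1.00000000e+00]] [ 0.2879047  -0.18222638 -0.4028395 ]
```

```bash
python3 - <<'E'
from h import *
def stat(W,nm,xy,r,a,b):
    P=W[near(W,xy,r,a,b)]
    print(nm,len(P),"mean",P.mean(0).round(4),P.min(0).round(4),P.max(0).round(4)); return P
N=np.array([.531,-.180]); C=np.array([.498,.132])
yaw=-.1
for i,dy in enumerate((-.02,.03)):
    m.move_ptp([N[0],N[1]+dy,.31],down(yaw))
    p,d,W,c=snap("wrist",f"wn{i}")
    P=stat(W,"neck",N,.04,.184,.198)
    print(circ(P[np.hypot(*(P[:,:2]-P[:,:2].mean(0)).T)>.01]) if len(P)>50 else "")
    for r in m.look_for("wrist","neck_top")[:2]: print(r)
for i,dy in enumerate((-.03,.02)):
    m.move_ptp([C[0],C[1]+dy,.20],down(yaw))
    p,d,W,c=snap("wrist",f"wc{i}")
    P=stat(W,"captop",C,.04,.049,.057); print(circ(P))
    L=stat(W,"lev",C,.09,.061,.12)
    for s in(1,-1):
        Q=L[(L[:,1]-C[1])*s>.03]; print(" lever",s,len(Q),np.median(Q,0).round(4) if len(Q) else "")
    for n in("cap_center","lever_a_end"):
        for r in m.look_for("wrist",n)[:3]: print(n,r["at"],r["confidence"])
print(m.current_time(),m.current_qpos())
cv2.imwrite("pics/both.png",np.hstack([cv2.imread("pics/wn1.png")[:,120:520],cv2.imread("pics/wc1.png")[:,120:520]]))
E
```

```text
neck 3021 mean [ 0.5308 -0.1813  0.192 ] [ 0.5082 -0.2048  0.1841] [ 0.5531 -0.1594  0.1953]
[ 0.53077336 -0.18150604  0.0175183 ]
{'at': [0.5586, -0.1806, 0.0853], 'confidence': 0.68}
neck 2634 mean [ 0.5308 -0.1802  0.1919] [ 0.5081 -0.2044  0.184 ] [ 0.5534 -0.1592  0.1946]
[ 0.53082552 -0.18061647  0.01775453]
{'at': [0.5572, -0.1749, 0.0876], 'confidence': 0.76}
captop 3681 mean [0.497  0.1321 0.0549] [0.4678 0.1027 0.049 ] [0.5258 0.1601 0.057 ]
[0.49684233 0.13140747 0.02102666]
lev 750 mean [0.4973 0.1346 0.0675] [0.4784 0.0621 0.061 ] [0.5155 0.2032 0.0798]
 lever 1 386 [0.5044 0.1928 0.0649]
 lever -1 364 [0.4898 0.0728 0.0664]
cap_center [0.5303, 0.2728, 0.0401] 0.97
cap_center [0.6718, 0.2132, 0.0566] 0.9
cap_center [0.5041, 0.1859, 0.0552] 0.69
lever_a_end [0.5033, 0.1823, 0.0581] 0.71
lever_a_end [0.6549, 0.1753, 0.0579] 0.57
captop 3288 mean [0.4968 0.1329 0.0548] [0.468  0.1023 0.049 ] [0.525  0.1603 0.057 ]
[0.49682179 0.13193004 0.02113832]
lev 677 mean [0.4975 0.1376 0.0674] [0.4789 0.0623 0.061 ] [0.5156 0.2034 0.0785]
 lever 1 362 [0.5043 0.1931 0.0651]
 lever -1 315 [0.4897 0.0737 0.0665]
cap_center [0.6746, 0.2101, 0.0527] 0.89
cap_center [0.4983, 0.1361, 0.0534] 0.55
lever_a_end [0.5029, 0.1863, 0.0591] 0.9
lever_a_end [0.6574, 0.1744, 0.0543] 0.64
lever_a_end [0.4971, 0.137, 0.0526] 0.44
4.5583 [ 2.05259077e-01  3.33850529e-01  1.76043186e+00 -2.05266580e-04
  1.04722087e+00  3.06234019e-01]
```

View pics/both.png

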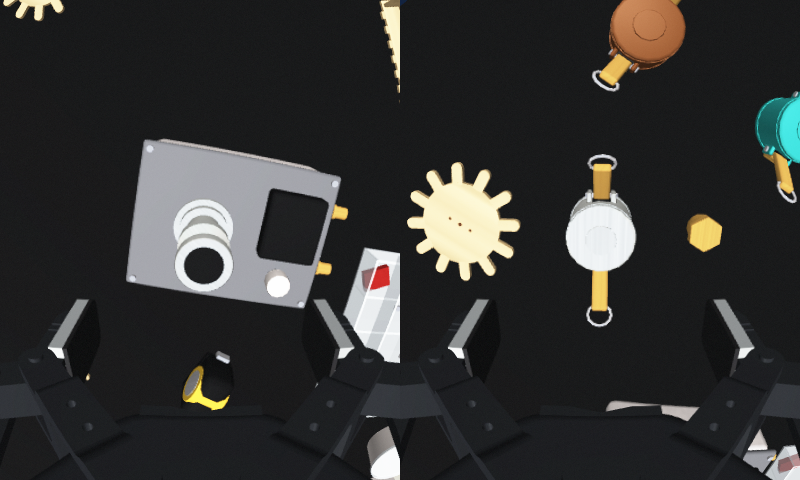

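The left half (wn1) shows the neck ring at about (204,263) with the pump to its right. The right half (wc1) shows the aluminium cap at (600,236), levers above and below it in the image, the gear to the left and the plug at (705,233). The measurements agree with the stated sizes.

```bash
python3 - <<'E'
from h import *
R=down(-.122); C=[.4968,.1318]
m.set_gripper(.88); m.move_ptp([*C,.15],R); m.move_l([*C,.014],max_speed=.08)
print(m.current_force())
m.set_gripper(.3,100); print("grip",m.current_grip_width(),m.current_grip_force(),m.current_force())
m.move_l([*C,.12],max_speed=.08); m.move_l([*C,.20]); m.dwell(.3)
print("lift",m.current_grip_width(),m.current_force(),m.current_ee_pos(),m.current_time())
p,d,W,c=snap("wrist","held")
t=m.current_ee_pos()
for a,b in((.18,.215),(.215,.235),(.235,.25)):
    P=W[near(W,t[:2],.05,a,b)]; Q=(P-t)@m.current_tcp_rot()
    if len(P): print(a,len(P),Q.mean(0).round(4),Q.min(0).round(4),Q.max(0).round(4))
p,d,W,c=snap("scene","scene1")
cv2.imwrite("pics/held2.png",np.hstack([cv2.imread("pics/held.png")[:,120:520],cv2.resize(p[60:300,240:440,::-1],(400,480))]))
E
```

```text
[0.9887524  1.39907487 0.18326407]
grip 0.6522538940449784 106.53578136116266 [-3.2350371   0.10315555  9.99069924]
lift 0.6528073287851445 [ 0.22962869 -0.45051551 -4.63180267] [0.49658054 0.13174867 0.19939018] 9.7917
0.18 2059 [ 0.0203  0.001  -0.0058] [ 0.0047 -0.0401 -0.0155] [0.0344 0.0423 0.0147]
0.215 6338 [ 0.0227  0.0008 -0.0259] [ 0.0057 -0.0409 -0.0355] [ 0.0473  0.0426 -0.0155]
0.235 19124 [ 0.0059  0.0008 -0.0406] [-0.0264 -0.0494 -0.0505] [ 0.05    0.0493 -0.0354]
```

View pics/held2.png

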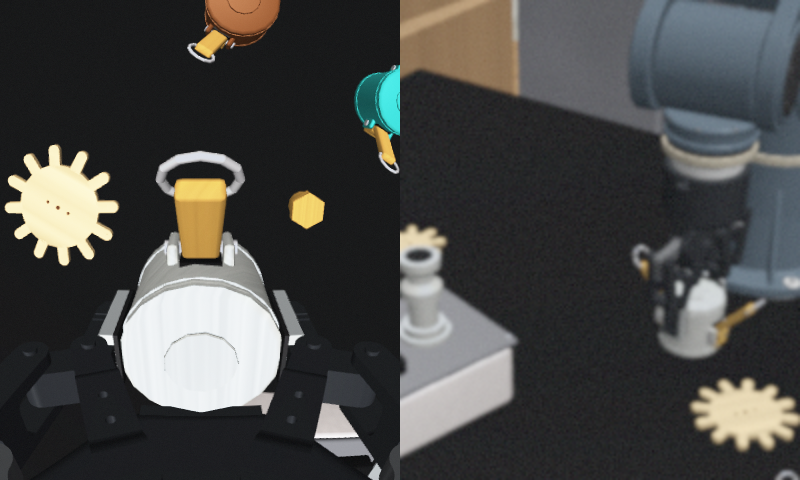

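```bash
python3 - <<'E'
from h import *
p,d,W,c=snap("wrist"); t=m.current_ee_pos(); R=m.current_tcp_rot()
Q=(W-t)@R; b=p.min(-1)
with np.errstate(invalid='ignore'):
    k=(b>120)&(np.abs(Q[...,2]+.041)<.003)&(np.abs(Q[...,1])<.031)&(np.abs(Q[...,0])<.033)
k=cv2.morphologyEx(k.astype(np.uint8),cv2.MORPH_OPEN,np.ones((5,5)))>0
P=Q[k]; print(len(P),P.mean(0),np.percentile(P,[.3,99.7],axis=0))
A=np.c_[P[:,:2],np.ones(len(P))]; print("plane",np.linalg.lstsq(A,P[:,2],rcond=None)[0])
h=cv2.convexHull(np.float32(P[:,:2]))[:,0]; print("hull circ",circ(h),cv2.minEnclosingCircle(h))
E
```

```text
15508 [ 0.00346285  0.0007304  -0.04048947] [[-0.02475267 -0.02975326 -0.04323556]
 [ 0.02678608  0.02792941 -0.03818246]]
plane [ 0.01165774  0.00240687 -0.0405316 ]
hull circ [-0.00041682  0.00049132  0.02866345] ((0.00040862709283828735, -0.0014720698818564415), 0.03140623867511749)
```

```bash
cat >> h.py <<'E'
def step_to(z,xy,dz,lim,sp=.02):
    t=m.current_ee_pos()[2]; f0=m.current_force(); log=[]
    while t>z+1e-6:
        t=max(z,t-dz); m.move_l([*xy,t],max_speed=sp); f=m.current_force(); log.append((round(t,4),round(float(m.current_ee_pos()[2]),4),*(f-f0).round(1)))
        if np.abs((f-f0)[2])>lim or np.hypot(*(f-f0)[:2])>lim: return False,log
    return True,log
E
python3 - <<'E'
from h import *
N=[.5307,-.1817]
m.move_l([.4968,.1318,.25]); m.move_l([*N,.25],max_speed=.25); m.move_l([*N,.212],max_speed=.06); m.dwell(.3)
print(m.current_force(),m.current_ee_pos(),m.current_time())
ok,l=step_to(.190,N,.001,8)
print(ok,l[-6:],m.current_time())
E
```

```text
[-1.07263928 -0.02749589 -3.71694463] [ 0.53076362 -0.18174447  0.2122317 ] 12.9167
True [(np.float64(0.1942), 0.1942, np.float64(1.1), np.float64(0.1), np.float64(-0.4)), (np.float64(0.1932), 0.1932, np.float64(1.1), np.float64(0.2), np.float64(-1.3)), (np.float64(0.1922), 0.1922, np.float64(1.5), np.float64(0.5), np.float64(-0.8)), (np.float64(0.1912), 0.1912, np.float64(1.7), np.float64(0.5), np.float64(0.1)), (np.float64(0.1902), 0.1902, np.float64(0.8), np.float64(-0.2), np.float64(-1.0)), (0.19, 0.19, np.float64(0.8), np.float64(0.3), np.float64(-1.1))] 18.6667
```

```bash
python3 - <<'E'
from h import *
N=[.5307,-.1817]
print(step_to(.171,N,.003,8,.03)[1][-2:])
t=m.current_ee_pos()[2]; tgt=t
while tgt>.155:
    f=m.current_force()
    if f[2]>23: break
    tgt-=.001 if f[2]<6 else .0003
    m.move_l([*N,tgt],max_speed=.015); f=m.current_force()
    print(round(tgt,4),m.current_ee_pos().round(4),f.round(1))
    if np.hypot(*f[:2])>15: break
m.dwell(.3); print(m.current_force(),m.current_grip_width(),m.current_time())
E
```

```text
[(np.float64(0.172), 0.1718, np.float64(-0.1), np.float64(-0.2), np.float64(-0.1)), (0.171, 0.171, np.float64(-0.3), np.float64(0.2), np.float64(1.4))]
0.17 [ 0.5307 -0.1817  0.1699] [ 0.2 -1.  -5.1]
0.169 [ 0.5308 -0.1817  0.1692] [-2.   0.7  0.4]
0.168 [ 0.5308 -0.1817  0.1683] [-1.7  2.   3.5]
0.167 [ 0.5308 -0.1818  0.167 ] [-2.7  1.5  3.2]
0.166 [ 0.5308 -0.1817  0.1659] [-0.6  0.5  2.6]
0.165 [ 0.5308 -0.1817  0.1649] [-0.3  0.5  1.4]
0.164 [ 0.5308 -0.1817  0.1638] [-0.   0.1  1.3]
0.163 [ 0.5308 -0.1817  0.1629] [0.1 0.2 1.3]
0.162 [ 0.5308 -0.1817  0.1622] [-2.3  0.9  5.4]
0.161 [ 0.5308 -0.1818  0.1619] [-3.5  2.2 11.3]
0.1607 [ 0.5309 -0.1817  0.1618] [-4.9  2.7 14.2]
0.1604 [ 0.5309 -0.1818  0.1618] [-5.6  3.1 17.5]
0.1601 [ 0.5309 -0.1818  0.1617] [-7.4  3.2 18.4]
0.1598 [ 0.5309 -0.1818  0.1616] [-8.7  3.9 21.2]
0.1595 [ 0.5309 -0.1818  0.1615] [-8.9  4.9 23. ]
0.1592 [ 0.5309 -0.1818  0.1614] [-10.    4.3  25.9]
[-10.14019809   3.31240019  26.05554386] 0.6470280458286087 24.7167
```

```bash
python3 - <<'E'
from h import *
N=[.5307,-.1817]
m.move_l([*N,.1614],max_speed=.02); print(m.current_force())
m.set_gripper(.9,60); print(m.current_force()); m.move_l([*N,.30],max_speed=.12)
m.move_l([.5307,-.2117,.33])
p,d,W,c=snap("wrist","on")
z=W[...,2]
P=W[near(W,N,.03,.19,.215)]; print("top",len(P),P.mean(0),P.min(0),P.max(0))
A=np.c_[P[:,:2]-N,np.ones(len(P))]; print("plane",np.linalg.lstsq(A,P[:,2],rcond=None)[0])
L=W[near(W,N,.1,.206,.26)]; L=L[np.hypot(*(L[:,:2]-N).T)>.035]
for s in(1,-1):
    Q=L[(L[:,1]-N[1])*s>0]; print(s,len(Q),np.median(Q,0) if len(Q) else "",Q.max(0) if len(Q) else "",Q.min(0) if len(Q) else "")
print(m.current_time())
# finger extents, closed
m.set_gripper(0,60); print(m.current_grip_width()); m.dwell(.1)
p,d,W,c=snap("wrist","shut")
cv2.imwrite("pics/on2.png",np.hstack([cv2.imread("pics/on.png")[:,120:520],cv2.imread("pics/shut.png")[:,120:520]]))
u=(.1218)
R=down(-.122); r=np.array([-np.sin(-.122),np.cos(-.122),0])
print(R,r)
E
```

```text
[-3.21307137  1.18914558 10.32270353]
[ 0.71997181 -0.57304079 -0.49462028]
top 4683 [ 0.53177012 -0.18112217  0.20272999] [ 0.50268912 -0.21112676  0.19296273] [ 0.56057482 -0.15286076  0.20668066]
plane [-0.0025343  -0.02423462  0.20274671]
1 506 [ 0.53894407 -0.12183229  0.21233531] [ 0.55008603 -0.11049094  0.22423602] [ 0.52817093 -0.13122367  0.20602138]
-1 488 [ 0.52454289 -0.23940701  0.21346182] [ 0.53434561 -0.23088712  0.22748155] [ 0.51321331 -0.25155901  0.20602769]
27.1083
0.00021330444620606314
[[ 0.12169758  0.99256723  0.        ]
 [ 0.99256723 -0.12169758  0.        ]
 [ 0.          0.         -1.        ]] [0.12169758 0.99256723 0.        ]
```

View pics/on2.png

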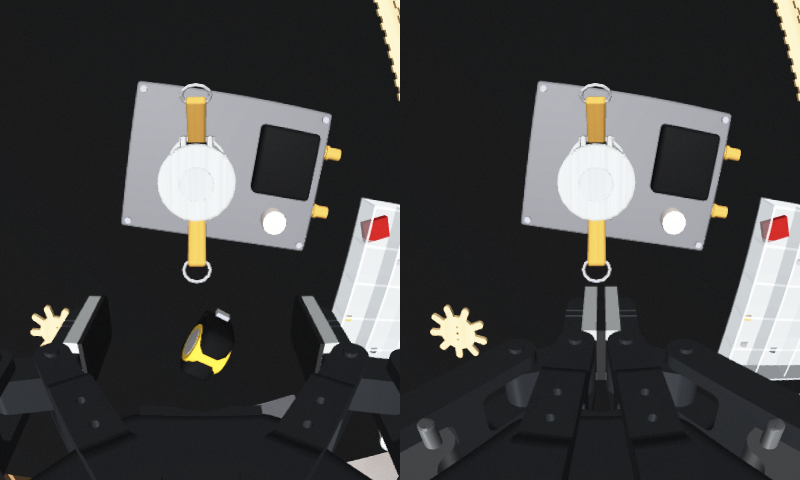

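Cap sits home and level (top at 0.2027 m). Both levers are still open, at (196,115) and (196,240) in the left half, and the shut fingers show in the right half. Next I plan the lever swings.

```bash
cat >> h.py <<'E'
C0=np.array([.531,-.1815]); PZ=.1700; YAW=-.122; A0=np.deg2rad(58)
def lever_pose(s,th,r=.038,gap=0.,phimax=.6):
    o=s*np.array([-np.sin(YAW),np.cos(YAW),0]); up=np.array([0,0,1.])
    a=A0-th
    bar=np.cos(a)*o+np.sin(a)*up
    n=-np.sin(a)*o+np.cos(a)*up          # upper-side normal
    phi=phimax*np.clip((th-.6)/1.7,0,1)
    z=-np.cos(phi)*up-np.sin(phi)*o
    y=np.array([np.cos(YAW),np.sin(YAW),0]); x=np.cross(y,z)
    c=np.r_[C0,PZ]+.030*o+r*bar+(.0065+gap)*n
    k=.011*np.sign(x@-n)*x               # corner that leads into the bar
    return c-k,np.column_stack([x,y,z])
E
python3 - <<'E'
from h import *
for s in(1,-1):
    for th in(-.2,.5,1.,1.6,2.2,2.62):
        p,R=lever_pose(s,th); q=m.inverse_kinematics(p,R); print(s,th,p.round(3),None if q is None else np.round(q,2))
E
```

```text
1 -0.2 [ 0.534 -0.155  0.208] [-0.37  0.39  1.66 -0.    1.09 -0.24]
1 0.5 [ 0.537 -0.133  0.194] [-0.33  0.4   1.68 -0.    1.06 -0.2 ]
1 1.0 [ 0.538 -0.125  0.179] [-0.25  0.41  1.71 -0.17  1.01 -0.04]
1 1.6 [ 0.54  -0.107  0.151] [-0.11  0.47  1.74 -0.43  0.98  0.26]
1 2.2 [ 0.538 -0.122  0.131] [-0.05  0.55  1.75 -0.68  1.01  0.49]
1 2.62 [ 0.536 -0.138  0.126] [-0.06  0.56  1.76 -0.73  1.    0.52]
-1 -0.2 [ 0.528 -0.208  0.208] [-0.46  0.41  1.63 -0.    1.1  -0.33]
-1 0.5 [ 0.525 -0.23   0.194] [-0.49  0.43  1.63 -0.    1.08 -0.37]
-1 1.0 [ 0.524 -0.238  0.179] [-0.57  0.48  1.6   0.14  1.12 -0.51]
-1 1.6 [ 0.522 -0.256  0.151] [-0.67  0.58  1.55  0.32  1.22 -0.69]
-1 2.2 [ 0.524 -0.241  0.131] [-0.72  0.66  1.53  0.47  1.32 -0.8 ]
-1 2.62 [ 0.526 -0.225  0.126] [-0.71  0.67  1.54  0.51  1.32 -0.81]
```

```bash
sed -i 's/np.sign(x@-n)\*x /np.clip(3*(x@-n),-1,1)*x /' h.py; cat >> h.py <<'E'
def swing(s,lim=22):
    p,R=lever_pose(s,-.2); m.move_ptp(p+[0,0,.05],R); m.move_l(p,max_speed=.1); m.dwell(.1)
    f0=m.current_force()
    for th in np.r_[np.arange(-.05,2.5,.15),2.5,2.55,2.6,2.65,2.7,2.75]:
        p,R=lever_pose(s,th); m.move_l(p,R,max_speed=.05)
        f=m.current_force()-f0; e=np.linalg.norm(f); print(round(th,2),f.round(1),end=" | ")
        if e>lim or (th>2.55 and e>14): break
    print("end",th,m.current_time()); return s,th
def retreat(s,th):
    p,R=lever_pose(s,th); o=s*np.array([-np.sin(YAW),np.cos(YAW),0])
    m.move_l(p+.04*o+[0,0,.01],R,max_speed=.1); m.move_l(p+.06*o+[0,0,.14],R,max_speed=.2)
def check(pic):
    p,d,W,c=snap("wrist",pic); P=W[near(W,C0,.028,.19,.212)]; print("captop",len(P),P.mean(0) if len(P) else "")
E
python3 - <<'E'
from h import *
s,th=swing(-1)
print(m.current_force())
E
```

```text
-0.05 [1.2 0.4 0.1] | 0.1 [-0.4  1.2  0.3] | 0.25 [0.1 1.3 0.1] | 0.4 [1.  0.3 0.5] | 0.55 [0.1 0.  0.9] | 0.7 [-0.3  1.9 -0.2] | 0.85 [0.7 1.5 0.2] | 1.0 [0.9 1.  0.4] | 1.15 [-0.3  0.1  0.4] | 1.3 [ 0.4  0.  -0.2] | 1.45 [0.4 0.8 0.7] | 1.6 [ 0.3  0.7 -0.5] | 1.75 [ 0.4  0.6 -0.3] | 1.9 [0.5 0.7 0.5] | 2.05 [ 0.2 -0.6  0.5] | 2.2 [ 0.3 -1.1  1. ] | 2.35 [ 1.4 -0.4  1.2] | 2.5 [-0.2 -1.8  0.3] | 2.55 [ 0.  -0.3  0.8] | 2.6 [-0.4 -1.5  1.2] | 2.65 [-0.7 -4.3 -0.2] | 2.7 [ -1.8 -10.6  -0.9] | 2.75 [ -2.9 -16.6  -1.7] | end 2.75 35.3417
[ -3.39551399 -17.15777515  -1.89193328]
```

```bash
python3 - <<'E'
from h import *
retreat(-1,2.6)
m.move_ptp([.5307,-.2617,.30],down(YAW)); check("b1")
p,d,W,c=snap("scene")
cv2.imwrite("pics/b2.png",np.hstack([cv2.imread("pics/b1.png")[:,120:520],cv2.resize(p[150:270,190:290,::-1],(400,480))])); print(m.current_time())
E
```

```text
captop 5693 [ 0.53120789 -0.18213587  0.20311801]
37.3833
```

View pics/b2.png

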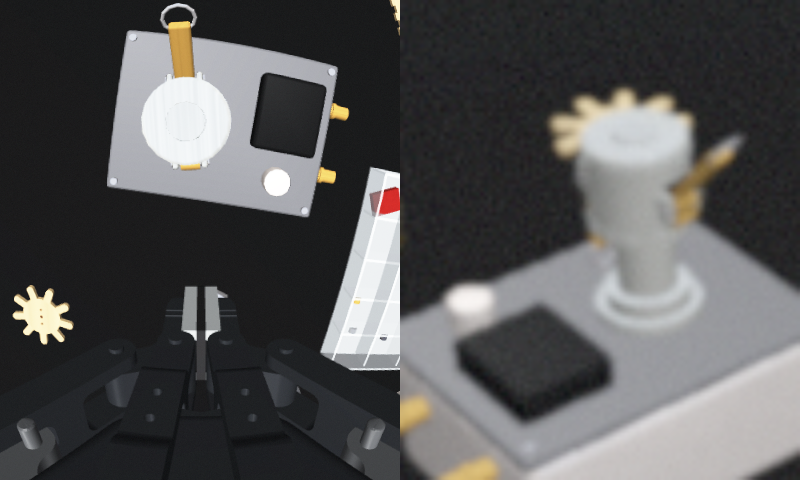

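Lever b hangs shut: only its pin end shows, at (188,168), and the cap is level. Now lever a.

```bash
python3 - <<'E'
from h import *
s,th=swing(1)
print(m.current_force(),m.current_time())
E
```

```text
-0.05 [-1.   0.2 -0.9] | 0.1 [-0.3  0.2 -0.5] | 0.25 [-0.7  1.3  0.7] | 0.4 [-0.9 -0.  -1.1] | 0.55 [-0.   0.6 -0.7] | 0.7 [-0.4 -0.3 -0.4] | 0.85 [-1.2 -0.1 -1. ] | 1.0 [-0.3 -0.3 -0.8] | 1.15 [-0.5  0.1 -0.6] | 1.3 [-0.5 -0.2 -0.4] | 1.45 [-0.7  0.3 -0.4] | 1.6 [ 0.  -0.5 -0.3] | 1.75 [ 1.2  1.  -1.5] | 1.9 [-0.7 -0.4 -0.3] | 2.05 [ 0.3 -0.4 -0.8] | 2.2 [-1.   0.9  0.3] | 2.35 [-0.9  0.6 -0.1] | 2.5 [ 0.5  2.4 -1.8] | 2.55 [ 1.8  3.4 -1.7] | 2.6 [ 0.6  2.5 -1.7] | 2.65 [ 1.4  5.5 -2.5] | 2.7 [ 1.7  7.9 -2.2] | 2.75 [ 1.1 16.5 -0.8] | end 2.75 44.9
[ 1.58192646 16.07466115 -0.49832924] 44.9
```

```bash
python3 - <<'E'
from h import *
retreat(1,2.6)
m.move_ptp([.5307,-.08,.27],down(YAW)); check("a1")
print([round(float(x),3) for x in m.current_qpos()])
for yw in(np.pi-.5,np.pi-.8,-np.pi+.5):
  try:
    m.move_ptp([.50,-.28,.27],down(yw)); check("bb"); print(yw);break
  except m.Unreachable: print("unreach",yw)
cv2.imwrite("pics/fin.png",np.hstack([cv2.imread("pics/a1.png")[:,120:520],cv2.imread("pics/bb.png")[:,120:520]])); print(m.current_time())
E
```

```text
captop 207 [ 0.51664017 -0.19355338  0.20192669]
[-0.235, 0.29, 1.64, -0.003, 1.214, -0.112]
unreach 2.641592653589793
unreach 2.3415926535897933
captop 2237 [ 0.53796338 -0.18963388  0.20208278]
-2.641592653589793
48.9417
```

View pics/fin.png

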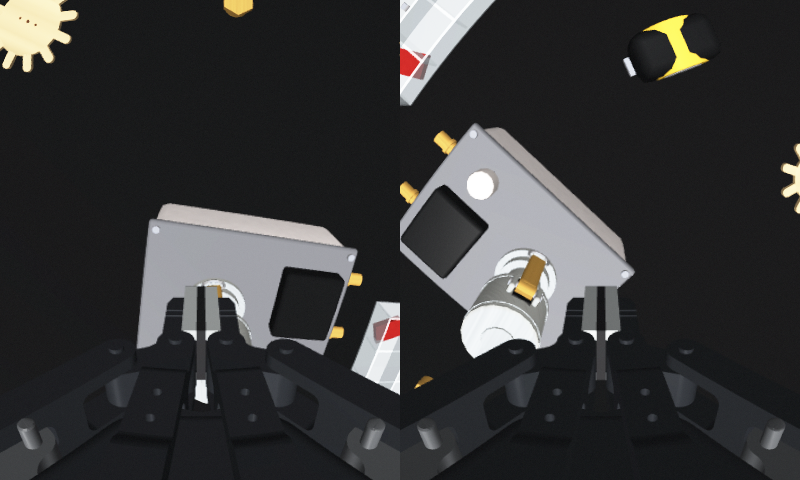

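Lever b hangs down at (533,275). In the left view lever a is hidden behind the fingers, so I'll measure both bars from the depth.

```bash
python3 - <<'E'
from h import *
def lev(s,pic=None):
    p,d,W,c=snap("wrist",pic); o=s*np.array([-np.sin(YAW),np.cos(YAW)])
    rad=(W[...,:2]-C0)@o; tan=(W[...,:2]-C0)@np.array([np.cos(YAW),np.sin(YAW)])
    hsv=cv2.cvtColor(p,cv2.COLOR_RGB2HSV)
    with np.errstate(invalid='ignore'):
        k=(hsv[...,1]>100)&(rad>.02)&(rad<.09)&(abs(tan)<.02)&(W[...,2]>.11)&(W[...,2]<.24)
    k=cv2.erode(k.astype(np.uint8),np.ones((3,3)))>0
    r,z=rad[k],W[...,2][k]; print(s,k.sum(),"r",np.percentile(r,[2,50,98]).round(4),"z",np.percentile(z,[2,50,98]).round(4))
    g=(z<.165)
    if g.sum()>20: print("  slope dr/dz",np.polyfit(z[g],r[g],1).round(4), [(round(a,3),np.median(r[abs(z-a)<.003]).round(4)) for a in(.125,.135,.145,.155) if (abs(z-a)<.003).any()])
lev(-1)
m.move_ptp([.5307,-.16,.33],down(YAW)); lev(1,"a2"); check(None); print(m.current_time())
E
```

```text
-1 575 r [0.0312 0.0378 0.0389] z [0.1262 0.1628 0.1771]
  slope dr/dz [-0.0013  0.0383] [(0.125, np.float64(0.038)), (0.135, np.float64(0.0382)), (0.145, np.float64(0.0381)), (0.155, np.float64(0.0381))]
1 250 r [0.0284 0.0348 0.036 ] z [0.131  0.1716 0.1778]
  slope dr/dz [-0.0096  0.0369] [(0.125, np.float64(0.0357)), (0.135, np.float64(0.0357)), (0.145, np.float64(0.0358)), (0.155, np.float64(0.0352))]
captop 3869 [ 0.53121184 -0.17977868  0.20177985]
51.075
```

View pics/a2.png

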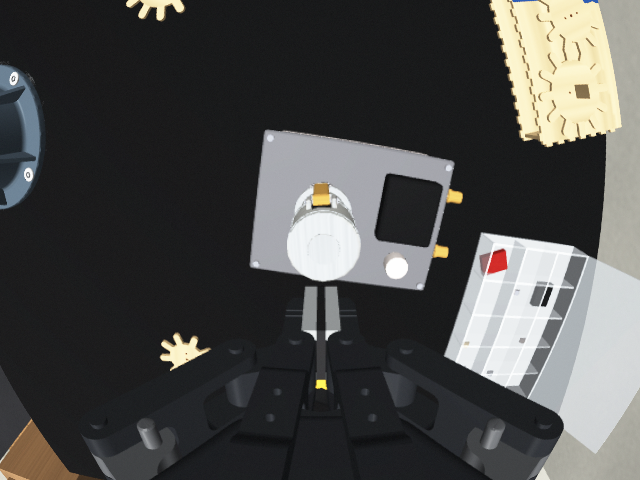

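Both bars hang vertical (slope below 0.01 rad), the lever at (321,195) is shut, and the cap is drawn down. Nothing is touching the robot, so I hand in.

```bash
python3 -c "
from bench import manip as m
print(m.current_force(),m.sign_off())"
```

```text
the job is handed in; nothing more can be done
[0.26618769 0.0333611  0.31629618] None
```

The cap is pressed home on the neck at about 26 N, both levers are swung down to their stops (bars measured vertical), and the job was handed in at about 51 s on the robot's clock; sign-off returned no verdict.

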